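# Press a freshly glued model wall and hold it

### The job

Take the top model-house wall off the pile and lay it flat on the bed of the lever press with its middle under the pressing foot, letting it go while the safety catch is still on. Then flip the safety catch right over to the front, take hold of the hand lever and pull it forward and down until the foot presses firmly on the wall; finish while still holding it down like that, because the lever springs back up if released. Leave the rest of the pile and everything else on the table where it is.

Things in the scene. Friction and masses are not known exactly. Their poses are not given: they have to be found in the camera images.
- wall_top: Top one of three equal model-house walls lying flat on each other: plywood slab with dark glued strips on top, 220 long (its x) x 56 wide (its y) x 18 mm thick, 0.12 to 0.2 kg, ends alike. Origin: centre of the underside. It fits the press lengthwise from the front, gripped across its width close to the end that stays outside; its far end then clears the column by about 20 mm
- wall_mid: The wall under wall_top, same size, origin at the centre of its underside (18 mm below that of wall_top). Stays on the pile
- wall_low: The lowest wall of the pile, same size, lying on a 10 mm chipboard base (250 x 90 mm) that is fixed to the table. Stays on the pile
- press: Grey iron lever press bolted down, C-frame open to its front (-x of its frame, towards the robot) and sides. Origin: on the table, on the ram's axis. Base x -75 to +190, y +-62 mm; bed plate x -70 to +60, y +-50, top 45 mm high; column from x = +132 back; head y +-33, x -30 back (front plate and screws to x = -42), underside 132, top 225 mm high. Catch on the left (+y), lever on the right (-y)
- bed_mid (a point): The middle of the bed, on its top surface (45 mm above the table), exactly under the ram; axes as the press
- press_foot: The 24 mm square steel ram with its round pressing foot, 50 mm across. Origin: centre of the foot's underside, 36 mm above the bed at rest; the ram's top is 235 mm above the table at rest. Geared to the lever: 16 mm down for each radian, so it meets an 18 mm wall at about 1.1 rad and then gives less than 1 mm more
- catch (a joint): Safety catch, a flip-over pawl on the head's left side, rad. 0 = on (pawl lying back on the ratchet wheel, finger arm leaning back; lever blocked after about 0.1 rad). Opens as the arm swings up and over to the front (-x of the press), to its stop at 1.6. Moves easily; falls to the front by itself past about 0.9. Axis along y of the press at x = -26, z = 214 mm; arm in the plane y = +52 mm
- catch_knob (a point): Centre of the 18 mm steel ball on the end of the catch's finger arm (10 mm rod), 62 mm from the catch's axis; when on it stands 270 mm above the table at x = 0, y = +52 mm of the press, when open about 240 mm above the table at x = -83 mm. Behind it (+x) there is free room above the head
- lever_knob (a point): Centre of the upper black ball knob, 32 mm across, of the hand lever: a 13 mm steel bar through a hub, in the plane y = -75 mm of the press, right of the head. 148 mm from the lever's axis; 336 mm above the table at rest. It can be pinched from above by fingers that close along the press's y, and turns in them about that line
- glue: White glue bottle with blue cap, 60 across, 152 mm tall; bystander. Origin under its centre
- phone: Black phone lying flat, 150 x 72 x 8 mm; bystander
- dish: Dark metal dish, 110 across, 42 mm tall; bystander
- sanding_block: Cork sanding block, 70 x 34 x 26 mm, between pile and press; bystander
- try_square: Small try square with dark wooden stock (85 mm, along y) and 125 mm steel blade (along x), 18 mm tall; bystander. Origin under the stock
- nippers: Cutting pliers lying flat, about 160 x 65 x 15 mm; bystander
- pin_jar: Small closed glass jar, 56 across, 62 mm tall; bystander
- pull_lever (a joint): Turn of the hand lever, rad: 0 = at rest (upright, leaning 0.175 rad back), growing as its upper end is pulled to the front and down; stop at 1.6. A spring drives it back to 0: about 2 to 5 N at the knob while it swings freely; pressing firmly takes 8 to 10 N at the knob in all. Axis along y of the press through x = +24, z = 190 mm
There are look-alikes about, which are no part of the job. What is shaped like the wall_top but orange is not meant.

How it is judged (in metres and radians):
On the way, in this order (a step that is already met when the one before it is completed fails the run):
1. the top wall is lifted clear of the pile (z of wall_top in the frame of wall_mid above 0.05 m and value of joint catch below 0.3 rad), for 0.1 s.
2. the wall lies flat on the press bed, its middle within 20 mm of the foot's axis, let go, with the catch still on and the lever up (horizontal distance between wall_top and bed_mid below 0.02 m and z of wall_top in the frame of bed_mid below 0.004 m and angle between wall_top's own z axis and vertical below 0.05 rad and contact force between each of the arm, the fingers and wall_top below 0.1 N and value of joint catch below 0.3 rad and value of joint pull_lever below 0.2 rad), for 0.2 s.
3. the safety catch is flipped over to the front while the lever is still up (value of joint catch above 1.2 rad and value of joint pull_lever below 0.2 rad), for 0.1 s.
4. the lever is pulled and the foot presses on the wall (value of joint pull_lever above 0.9 rad and contact force between press_foot and wall_top above 25 N), for 0.2 s.
At the end, for the whole second after the job is handed in: The fingers hold the lever pulled (above 0.9 rad), catch flipped over (above 1.2 rad), the foot pressing the wall with over 25 N; the wall lies flat on the bed, its middle within 20 mm of the foot's axis; the other two walls are still piled (all of step 4 and contact force between the fingers and pull_lever above 1 N and value of joint catch above 1.2 rad and horizontal distance between wall_top and bed_mid below 0.02 m and z of wall_top in the frame of bed_mid below 0.004 m and angle between wall_top's own z axis and vertical below 0.05 rad and linear speed of wall_top below 0.03 m/s and z of wall_mid in the frame of wall_low above 0.015 m); the arm keeps its last pose, push and grip.
It fails at once if the rest of the pile shoved more than 20 mm (distance of any of wall_mid, wall_low from where it was at the start of the episode above 0.02 m).
It fails at once if another thing on the table shoved or knocked more than 30 mm (distance of any of glue, phone, dish, sanding_block, try_square, nippers, pin_jar from where it was at the start of the episode above 0.03 m).
It also fails if it takes over 72 s, if anything falls off the work surface, if the arm or the gripper's body presses on something with over 40 N, if the wrist force passes 120 N, or if a joint passes its speed limit or range.

### The arm

A 6-joint arm with a two-finger parallel gripper is mounted at the origin on the work surface. World frame = base frame: x ahead of the robot, y to its left, z up, the work surface at z = 0. Lengths are in m, angles in degrees, forces in N, time in s.
With the tool pointing down it reaches from about 0.325 to 0.85 m from the base axis. Payload 15.5 kg.
Tool frame: the origin (TCP) lies midway between the tips of the shut fingers; the grasp point (between the pads) lies 19 mm behind it; z points along the fingers, y is the line along which they close (so a half turn about z gives the same grasp; the last joint's range is limited). The gripper opens to 91 mm and grips with 3 to 60 N. Pads are 32 mm wide; open, the fingers measure 118 mm over their backs; the gripper's body (76 mm by 178 mm) begins 60 mm behind the grasp point.
Start: joints at [69.758, 28.281, 77.091, -0, 74.628, -5.472], TCP at [0.159, 0.604, 0.214] pointing down, gripper open.
Joint ranges: [-166.48, 166.48], [-47.26, 123.95], [12.59, 153.08], [-70.14, 250.14], [6.76, 159.57], [-176.63, 176.63]. Speed limits (degrees/s): [108.29, 108.29, 147.25, 172.46, 172.46, 172.46].

### API

Orientations are given as a 3x3 rotation matrix whose columns are the frame's x, y, z axes.
In Python, from bench import ctrl gives the robot as it stands. The module is installed in compiled form; this text tells all that it offers. Calls block until the motion is done:
- ctrl.goto(position, orientation): joint-space move of the TCP to a pose.
- ctrl.move_l(position, vel=0.15, ori=None, contact_N=None): straight line of the TCP; ori=None keeps the orientation; vel is the mean speed in m/s. With contact_N (N) it stops when the force on the tool has changed by that much, and returns True; else False.
- ctrl.movej(angles): joint-space move.
- ctrl.command_gripper(opening): opening from 0.0 (shut) to 1.0 (fully open); the grip force is fixed at half the most; returns when the fingers have stopped.
- ctrl.sleep(seconds).
- ctrl.ik(position, orientation): joint angles nearest the present ones, or None.
- ctrl.read_camera(name): name is "scene" or "side" or "wrist"; returns the picture (480x640x3 uint8, blue, green, red); there is no depth.
- ctrl.camera_params(name): a dict with "fx", "fy", "cx", "cy" (pixels), "D" ([k1, k2, p1, p2, k3] as OpenCV has them; the pictures are not rectified), "pose" (4x4, takes a point from camera to world coordinates); the wrist camera has in their place "T_tool_cam" (4x4, takes a point from camera to tool coordinates, whose origin is the TCP and whose axes are the flange's). Camera axes: x right, y up, looking along -z (the intrinsics and any distortion apply to the point x, -y, -z); pixel columns grow to the right and rows downward; lengths in m; the calibration is good to about 2 mm. A picture is of the moment at which its call begins: read the wrist's pose just before it. camera_params takes no time and is no camera call.
A pose or a line that the arm cannot do raises ctrl.MotionError and nothing moves.
- ctrl.sign_off(): hands the job in; it is judged then, once.
Readings, each from a call of its own:
- ctrl.current_t(): time.
- ctrl.current_q(): joint angles.
- ctrl.current_dq(): joint speeds.
- ctrl.current_effort(): joint torques, N m.
- ctrl.current_tool_pos(): TCP position.
- ctrl.current_eef_rot(): TCP orientation.
- ctrl.current_contact_force(): force on the tool from outside, world axes, zero at the start.
- ctrl.current_wrist_torque(): the same for the moment, N m.
- ctrl.current_grip_width(): opening from 0.0 (shut) to 1.0 (fully open).
- ctrl.current_grasp_force(): force on a finger pad.
Only numpy, scipy, OpenCV 4.12 (cv2) and the standard library are available. Lean on these libraries where they do the work, as an engineer would, in place of code of your own. Each camera call takes 0.05 s, during which the arm holds its last target. There are 200 camera calls.

## Working session

There is one attempt and no reset: what is moved stays moved. The work goes in short steps, each a Python script; the robot and the scene stay as the last script left them, time stands still between calls to the robot, and variables do not carry over. Pictures are saved under pics/ and viewed, at most 10 in all, crops included, and the job is handed in when it is done.

```bash
mkdir -p pics; ls; python3 - <<'E'
from bench import ctrl
import cv2
for n in ("scene","side","wrist"):
    cv2.imwrite(f"pics/{n}0.png",ctrl.read_camera(n)); p=ctrl.camera_params(n); print(n,p)
print(ctrl.current_t(),ctrl.current_eef_rot())
E
```

```text
pics
scene {'fx': 443.7846719601842, 'fy': 443.7846719601842, 'cx': 317.7542767597374, 'cy': 238.67963513849924, 'D': array([0.02453175, 0.        , 0.        , 0.        , 0.        ]), 'pose': array([[ 0.64018678, -0.64869322,  0.41153128,  1.00577495],
       [ 0.76817138,  0.54653047, -0.33349239, -0.38969213],
       [-0.00858013,  0.52962397,  0.84818915,  1.18166061],
       [ 0.        ,  0.        ,  0.        ,  1.        ]])}
side {'fx': 601.8644422974213, 'fy': 601.8644422974213, 'cx': 317.2714311900154, 'cy': 232.01537059776848, 'D': array([-0.11505263,  0.        ,  0.        ,  0.        ,  0.        ]), 'pose': array([[ 0.88446332,  0.3657643 , -0.28972593,  0.03950356],
       [-0.46627852,  0.66942706, -0.57831804, -0.90919916],
       [-0.01757772,  0.64659407,  0.76263172,  1.43569801],
       [ 0.        ,  0.        ,  0.        ,  1.        ]])}
wrist {'fx': 354.35179512612905, 'fy': 354.35179512612905, 'cx': 319.3397791856387, 'cy': 238.89068016334485, 'D': array([0.00790986, 0.        , 0.        , 0.        , 0.        ]), 'T_tool_cam': array([[ 9.26473210e-04,  9.72176440e-01,  2.34247969e-01,
         6.49716089e-02],
       [ 9.99999520e-01, -9.75632996e-04,  9.39801001e-05,
        -8.58277499e-04],
       [ 3.19905286e-04,  2.34247769e-01, -9.72176877e-01,
        -1.70118127e-01],
       [ 0.00000000e+00,  0.00000000e+00,  0.00000000e+00,
         1.00000000e+00]])}
0.15 [[-9.66968578e-01  2.54895437e-01 -2.92852800e-04]
 [ 2.54895596e-01  9.66968215e-01 -8.39974707e-04]
 [ 6.90736288e-05 -8.86876037e-04 -9.99999604e-01]]
```

View pics/scene0.png

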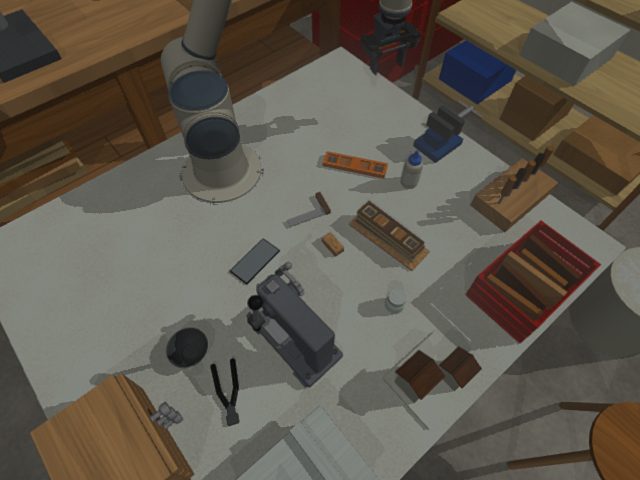

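View pics/side0.png

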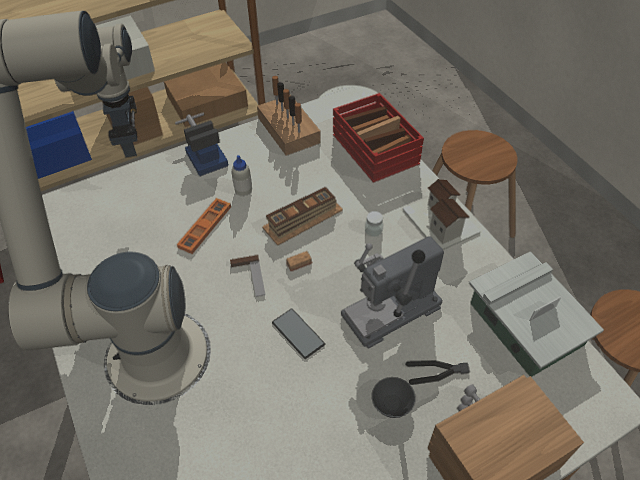

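```bash
cat > h.py <<'E'
from bench import ctrl
import numpy as np, cv2
from scipy.optimize import least_squares
def crop(src,dst,boxes,s):
    im=cv2.imread(src) if isinstance(src,str) else src
    t=[cv2.resize(im[y0:y1,x0:x1],None,fx=s,fy=s,interpolation=cv2.INTER_CUBIC) for x0,y0,x1,y1 in boxes]
    cv2.imwrite(dst,np.hstack(t))
def cam(n):
    p=ctrl.camera_params(n); K=np.array([[p['fx'],0,p['cx']],[0,p['fy'],p['cy']],[0,0,1]])
    if n=='wrist':
        T=np.eye(4);T[:3,:3]=ctrl.current_eef_rot();T[:3,3]=ctrl.current_tool_pos();T=T@p['T_tool_cam']
    else: T=p['pose']
    return K,np.array(p['D'],float),np.array(T)
def proj(c,P):
    K,D,T=c; q=(np.atleast_2d(P)-T[:3,3])@T[:3,:3]; q=q*[1,-1,-1]
    return cv2.projectPoints(q,np.zeros(3),np.zeros(3),K,D)[0][:,0]
def ray(c,uv,z):
    K,D,T=c; u=cv2.undistortPoints(np.array([[uv]],float),K,D)[0,0]
    d=T[:3,:3]@np.array([u[0],-u[1],-1]); o=T[:3,3]; return o+d*(z-o[2])/d[2]
def Rz(a): return np.array([[np.cos(a),-np.sin(a),0],[np.sin(a),np.cos(a),0],[0,0,1]])
def fit(obs,x0):
    """obs: list (cam, local point, uv). pose x,y,yaw on table"""
    f=lambda x: np.concatenate([proj(c,Rz(x[2])@np.array(p)+[x[0],x[1],0])[0]-uv for c,p,uv in obs])
    r=least_squares(f,x0,loss='soft_l1'); return r.x,f(r.x).reshape(-1,2)
E
python3 - <<'E'
from h import *
crop("pics/scene0.png","pics/s1.png",[(345,190,435,325),(240,255,350,390)],4)
crop("pics/side0.png","pics/s2.png",[(258,175,348,310),(338,225,448,360)],4)
E
```

```text
(no output)
```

View pics/s1.png

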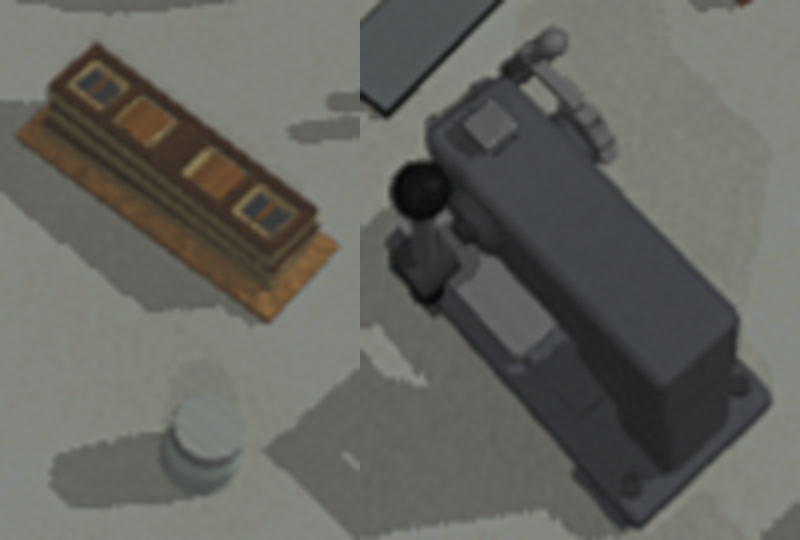

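View pics/s2.png

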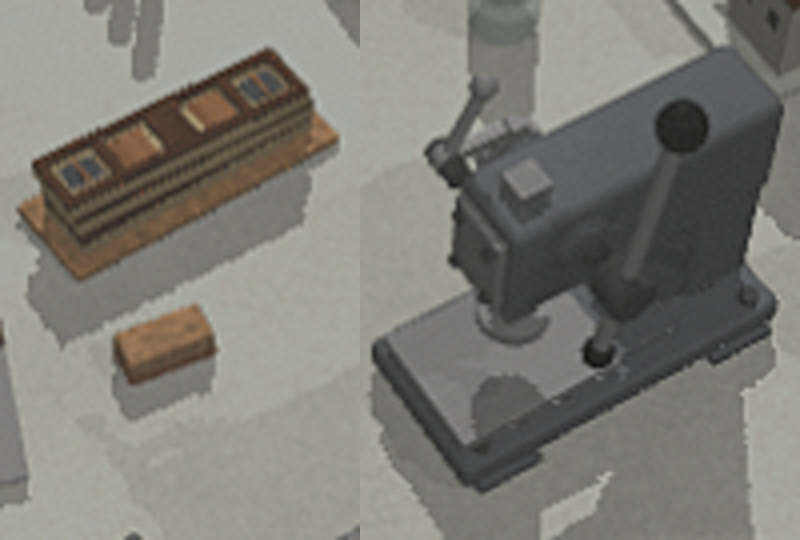

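```bash
cat > est.py <<'E'
from h import *
S,D=cam('scene'),cam('side')
s=lambda u,v:(240+(u-360)/4,255+v/4); d=lambda u,v:(338+(u-360)/4,225+v/4)
LK=[.0498,-.075,.336];CK=[0,.052,.270];RT=[0,0,.235]
o=[(S,LK,s(420,190)),(S,CK,s(553,41)),(S,RT,s(490,124)),(D,LK,d(682,125)),(D,CK,d(484,87)),(D,RT,d(525,180)),(D,[-.07,.05,.045],d(388,340)),(D,[-.07,-.05,.045],d(465,443))]
press,r=fit(o,[.6,0,0.3]);
sp=lambda u,v:(345+u/4,190+v/4); dp=lambda u,v:(258+u/4,175+v/4)
h=.064
obs=[(sp,S,[(97,44),(50,88),(317,210),(272,252)]),(dp,D,[(272,48),(34,160),(312,95),(75,204)])]
W=[np.array([ray(c,f(*p),h)[:2] for p in pts]) for f,c,pts in obs]
if __name__=='__main__':
    print('press',press,np.degrees(press[2]));print(r.round(1))
    for w in W: print(w.round(4).tolist(),w.mean(0))
E
python3 est.py
```

```text
press [ 0.57639705 -0.18200012  0.04933066] 2.8264385262333365
[[ 0.  -0.8]
 [-0.1 -0.6]
 [-0.1 -1. ]
 [ 0.8  0.3]
 [ 0.5  0. ]
 [ 1.2 -0.5]
 [-0.5 -0.7]
 [ 0.4  0.7]]
[[0.4605, 0.262], [0.468, 0.2055], [0.6756, 0.2809], [0.6792, 0.2297]] [0.57081176 0.24452847]
[[0.6729, 0.2843], [0.4557, 0.2664], [0.6759, 0.2238], [0.4643, 0.2108]] [0.56720499 0.24628382]
```

```bash
cat >> h.py <<'E'
def Rt(yaw): 
    c,s=np.cos(yaw),np.sin(yaw); return np.array([[-c,-s,0],[-s,c,0],[0,0,-1.]])
E
python3 - <<'E'
from h import *
yaw=np.radians(5); c=np.array([.569,.2455]); g=c-.092*np.array([np.cos(yaw),np.sin(yaw)])
ctrl.goto([*g,.17],Rt(yaw)); 
np.savez('w1.npz',R=ctrl.current_eef_rot(),p=ctrl.current_tool_pos())
cv2.imwrite('pics/w1.png',ctrl.read_camera('wrist')); print(ctrl.current_t(),ctrl.current_tool_pos())
print(proj(cam('wrist'),[[*g,.064]]), ctrl.current_contact_force())
E
```

```text
1.975 [0.47715292 0.23823734 0.17008082]
[[319.62599778 237.54684219]] [-0.77258185 -0.15595088 -0.23710427]
```

View pics/w1.png

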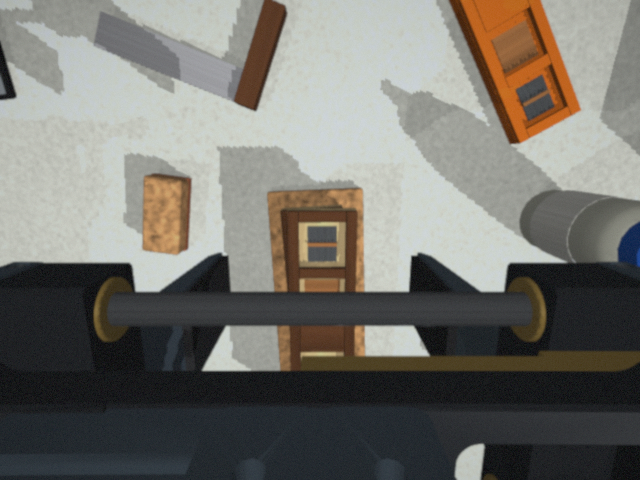

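```bash
python3 - <<'E'
from h import *
c=cam('wrist')
for uv in [(282,210),(289,210),(356,209),(293,369),(355,369)]: print(uv,ray(c,uv,.064).round(4))
im=cv2.imread('pics/w1.png'); crop(im,'pics/w1c.png',[(260,180,380,270)],6)
E
```

```text
(282, 210) [0.4578 0.206  0.064 ]
(289, 210) [0.4573 0.2115 0.064 ]
(356, 209) [0.4519 0.2639 0.064 ]
(293, 369) [0.5976 0.2247 0.064 ]
(355, 369) [0.5928 0.279  0.064 ]
```

View pics/w1c.png

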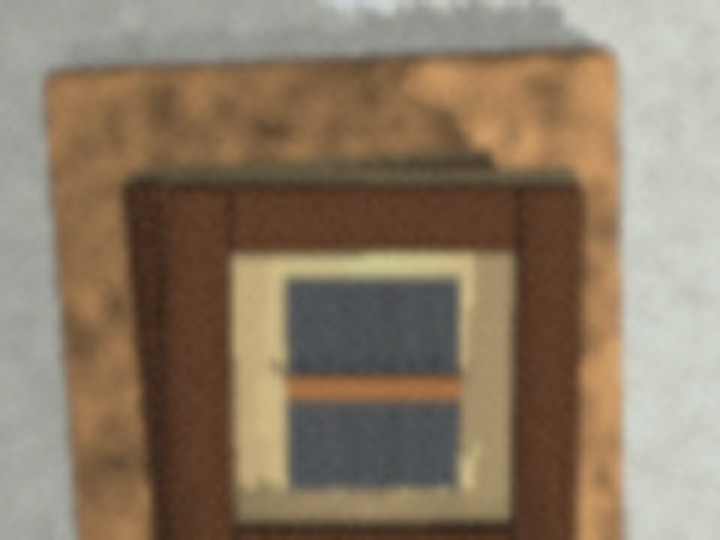

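```bash
python3 - <<'E'
from h import *
yaw=np.radians(5.8); u=np.array([np.cos(yaw),np.sin(yaw)]); g=np.array([.4547,.2375])+.018*u
ctrl.move_l([*g,.12],ori=Rt(yaw)); hit=ctrl.move_l([*g,.0495],vel=.1,contact_N=6)
print(hit,ctrl.current_tool_pos())
ctrl.command_gripper(0.0); print(ctrl.current_grip_width()*91,ctrl.current_grasp_force())
ctrl.move_l([*g,.07],vel=.05);ctrl.move_l([*g,.16],vel=.12)
print(ctrl.current_contact_force(),ctrl.current_wrist_torque(),ctrl.current_grip_width()*91,ctrl.current_t(),ctrl.current_tool_pos())
a=ctrl.read_camera('scene')[170:320,330:450];b=ctrl.read_camera('side')[130:280,250:370];w=ctrl.read_camera('wrist')
cv2.imwrite('pics/l1.png',np.hstack([cv2.resize(np.vstack([a,b]),None,fx=2,fy=2,interpolation=2),cv2.resize(w[150:400,200:440],None,fx=2.2,fy=2.4)]))
E
```

```text
False [0.47301446 0.23946094 0.05004752]
55.60043260428776 29.944297671318054
[-0.76417476 -0.26601293 -2.12195848] [0.00306469 0.11484215 0.0393544 ] 55.5909339467086 5.4083 [0.47218563 0.23915725 0.15932429]
```

View pics/l1.png

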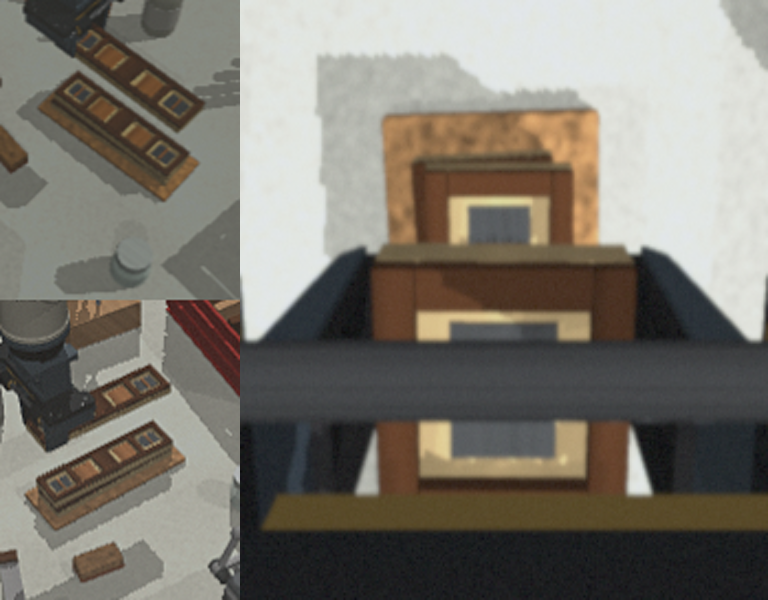

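```bash
python3 - <<'E'
from h import *
yaw=np.radians(5.8);u=np.array([np.cos(yaw),np.sin(yaw)]);n=np.array([-u[1],u[0]])
p=ctrl.current_tool_pos()
for dz in(0,-.01,-.02):
  P=[[*(p[:2]+.202*u+s*.028*n),p[2]+.0145+dz] for s in(1,-1)]
  print(dz,proj(cam('scene'),P).round(1).tolist(),proj(cam('side'),P).round(1).tolist())
print(np.degrees(ctrl.current_q()) if max(abs(ctrl.current_q()))<4 else ctrl.current_q())
E
```

```text
0 [[432.3, 219.0], [419.7, 231.4]] [[324.5, 161.4], [334.9, 171.9]]
-0.01 [[431.5, 221.1], [419.0, 233.4]] [[324.5, 163.8], [334.9, 174.3]]
-0.02 [[430.8, 223.1], [418.4, 235.3]] [[324.6, 166.2], [334.9, 176.7]]
[ 2.03968687e+01  2.43690426e+01  9.44006457e+01  1.58665342e-03
  6.13149872e+01 -7.54021856e+01]
```

```bash
python3 - <<'E'
from h import *
P=np.array([.5764,-.182]);yaw=.0493;u=np.array([np.cos(yaw),np.sin(yaw)])
g=lambda cx:P+u*(cx-.092)
ctrl.move_l([.34,.2,.16],vel=.2); s=g(-.16)
ctrl.move_l([*s,.16],vel=.25,ori=Rt(yaw)); ctrl.move_l([*s,.0575],vel=.12)
n=np.array([-u[1],u[0]]);p=ctrl.current_tool_pos(); print(p,s,ctrl.current_t())
a=ctrl.read_camera('scene');b=ctrl.read_camera('side')
for k in ('scene','side'):
  for dz in(0,-.01): print(k,dz,proj(cam(k),[[*(p[:2]+.202*u+q*.028*n),p[2]+.0145+dz] for q in(1,-1)]).round(1).tolist())
A=cv2.resize(a[230:360,210:310],None,fx=4,fy=4,interpolation=2);B=cv2.resize(b[250:380,300:400],None,fx=4,fy=4,interpolation=2)
cv2.imwrite('pics/p1.png',np.hstack([A,B]))
E
```

```text
[ 0.32493331 -0.19447974  0.05787676] [ 0.32470618 -0.19441857] 9.1333
scene 0 [[274.3, 292.9], [258.3, 305.8]]
scene -0.01 [[274.6, 294.4], [258.7, 307.3]]
side 0 [[355.4, 306.3], [367.0, 321.5]]
side -0.01 [[355.3, 308.4], [366.8, 323.5]]
```

View pics/p1.png

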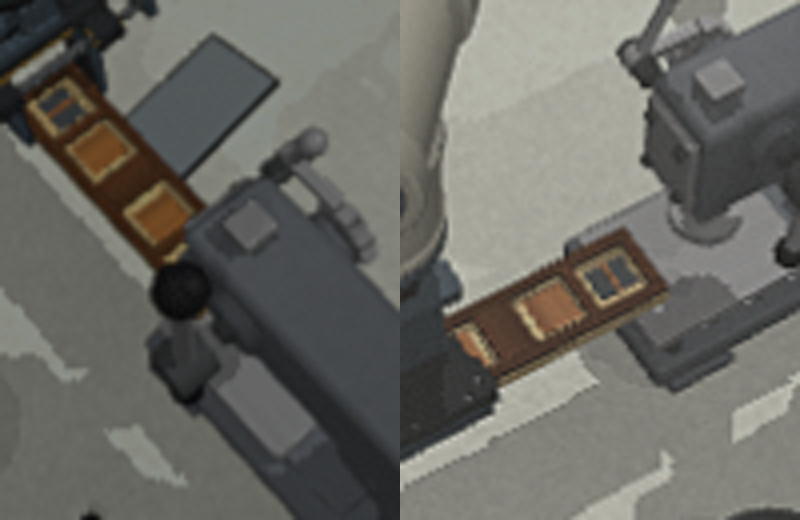

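```bash
python3 - <<'E'
from h import *
P=np.array([.5764,-.182]);yaw=.0493;u=np.array([np.cos(yaw),np.sin(yaw)])
g=lambda cx:P+u*(cx-.092)
f0=ctrl.current_contact_force()
print(ctrl.move_l([*g(0),.0575],vel=.1,contact_N=5),ctrl.current_tool_pos(),ctrl.current_contact_force()-f0)
print(ctrl.move_l([*g(0),.047],vel=.03,contact_N=4),ctrl.current_tool_pos(),ctrl.current_contact_force()-f0,ctrl.current_t())
b=ctrl.read_camera('side')
cv2.imwrite('pics/p2.png',cv2.resize(b[230:350,300:450],None,fx=5,fy=5,interpolation=2))
E
```

```text
False [ 0.48401701 -0.18653207  0.05749605] [-0.11626517 -0.78871851  1.46661517]
True [ 0.48445912 -0.18671657  0.04795812] [ 0.89030622 -0.99885241  2.9201635 ] 11.3333
```

View pics/p2.png

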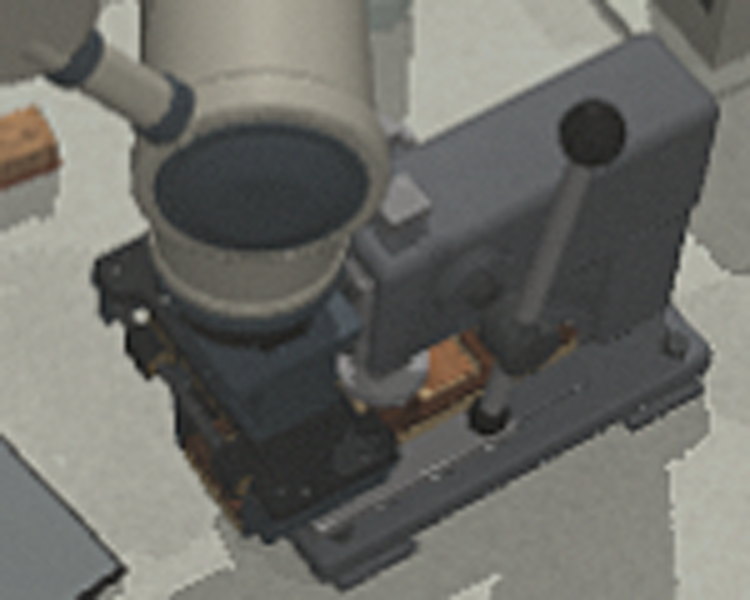

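```bash
cat >> h.py <<'E'
P=np.array([.5764,-.182]);YAW=.0493
def L(x,y,z): return np.array([*(P+(Rz(YAW)[:2,:2]@[x,y])),z])
E
python3 - <<'E'
from h import *
ctrl.command_gripper(1.0); print(ctrl.current_grip_width())
p=ctrl.current_tool_pos()
ctrl.move_l([*p[:2],p[2]+.01],vel=.05); q=L(-.17,0,.07); ctrl.move_l(q,vel=.12); 
b=ctrl.read_camera('side'); a=ctrl.read_camera('scene')
ctrl.move_l(L(-.17,.052,.36),vel=.25); ctrl.command_gripper(0.0)
b=ctrl.read_camera('side')
cv2.imwrite('pics/p3.png',cv2.resize(b[230:350,300:450],None,fx=5,fy=5,interpolation=2))
print(ctrl.current_t())
E
```

```text
1.0013061841822422
16.0833
```

View pics/p3.png

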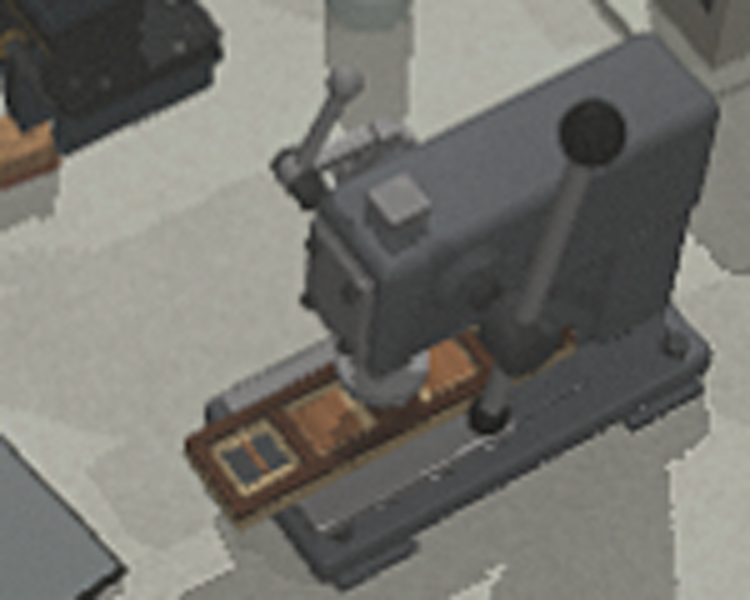

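```bash
python3 - <<'E'
from h import *
c=cam('side')
for uv in [(337,318),(347.6,332)]: print((Rz(-YAW)[:2,:2]@(ray(c,uv,.063)[:2]-P)).round(4))
R=Rt(YAW)
ctrl.move_l(L(.047,.052,.36),vel=.2,ori=R)
h=ctrl.move_l(L(.047,.052,.257),vel=.12,contact_N=6); print('down',h,ctrl.current_tool_pos(),ctrl.current_t())
f0=ctrl.current_contact_force()
if not h:
  for x in np.arange(.037,-.062,-.01):
    s=ctrl.move_l(L(x,.052,.257),vel=.06,contact_N=15)
    print(round(x,3),s,(ctrl.current_contact_force()-f0).round(2))
    if s: break
print(ctrl.current_t())
E
```

```text
[-0.1084  0.0274]
[-0.1074 -0.0238]
down False [ 0.6211469  -0.12786966  0.25784557] 18.325
0.037 False [ 0.1 -1.  -0.5]
0.027 False [-0.07 -1.52 -0.9 ]
0.017 False [ 0.99 -1.37  0.83]
0.007 False [ 0.87 -1.42 -0.41]
-0.003 False [ 0.37 -1.12 -0.07]
-0.013 False [-0.08 -1.05 -0.74]
-0.023 False [-0.57 -1.94 -0.93]
-0.033 False [ 0.9  -0.75 -0.96]
-0.043 False [-0.15 -0.64 -1.26]
-0.053 False [ 0.   -1.93 -0.42]
21.4917
```

```bash
python3 - <<'E'
from h import *
ctrl.move_l(L(-.055,.052,.36),vel=.2); ctrl.move_l(L(-.17,.052,.36),vel=.2)
b=ctrl.read_camera('side'); cv2.imwrite('pics/side3.png',b)
old=cv2.resize(cv2.imread('pics/p3.png'),(150,120),interpolation=cv2.INTER_AREA); new=b[230:350,300:450]
d=cv2.absdiff(old,new).max(2)
_,l,st,ce=cv2.connectedComponentsWithStats((d>30).astype(np.uint8))
for s,k in zip(st[1:],ce[1:]):
  if s[4]>4: print(s,(k+[300,230]).round(1))
c=cam('side')
for th in (0,.4,.8,1.2,1.6): print(th,proj(c,[L(-.026+.062*np.sin(.4346-th),.052,.214+.062*np.cos(.4346-th))]).round(1), proj(c,[L(-.026+.031*np.sin(.4346-th),.052,.214+.031*np.cos(.4346-th))]).round(1))
E
```

```text
[ 0 12  1  7  7] [300. 245.]
[ 57  16  15  19 121] [363.6 255.1]
[37 31 23 11 92] [345.8 266.7]
0 [[369.5 246.7]] [[364.7 255.8]]
0.4 [[361.6 249.2]] [[360.7 257.1]]
0.8 [[353.2 254.3]] [[356.6 259.6]]
1.2 [[346. 261.]] [[353.1 262.9]]
1.6 [[341.  268.4]] [[350.6 266.5]]
```

```bash
cat >> h.py <<'E'
def K(th): return L(.024+.148*np.sin(.175-th),-.075,.190+.148*np.cos(.175-th)-.019)
def tang(th): return L(-np.cos(.175-th),0,0)-L(0,0,0)+np.array([0,0,np.sin(.175-th)])
E
python3 - <<'E'
from h import *
ctrl.move_l(L(-.1,-.06,.42),vel=.25); ctrl.command_gripper(1.0)
ctrl.move_l(K(0)+[0,0,.085],vel=.2,ori=Rt(YAW))
f0=ctrl.current_contact_force()
h=ctrl.move_l(K(0),vel=.1,contact_N=6); print(h,ctrl.current_tool_pos())
if not h:
  ctrl.command_gripper(0.0); print(ctrl.current_grip_width()*91,ctrl.current_grasp_force(),ctrl.current_contact_force()-f0)
  if ctrl.current_grip_width()*91>25:
    for th in np.arange(.1,1.01,.1):
      ctrl.move_l(K(th),vel=.08); f=ctrl.current_contact_force()-f0
      print(round(th,2),f.round(1),round(f@tang(th),1),round(ctrl.current_grip_width()*91,1))
      if np.linalg.norm(f)>20: break
np.save('f0.npy',f0); print(ctrl.current_t(),ctrl.current_tool_pos(),K(1.0))
E
```

```text
False [ 0.63005638 -0.25462167  0.31755326]
30.385530958373657 30.000002682209015 [0.71105009 0.82837538 0.21423803]
0.1 [ 3.1  2.1 -2.4] -3.4 30.6
0.2 [ 3.4  2.2 -2.2] -3.4 30.3
0.3 [ 3.3  1.9 -1.7] -3.1 30.3
0.4 [ 3.5  3.4 -0.9] -3.4 30.2
0.5 [2.4 4.7 1. ] -2.8 30.7
0.6 [1.5 4.7 2.1] -2.4 30.5
0.7 [1.2 5.2 3.7] -3.1 30.2
0.8 [0.4 5.2 4.9] -3.4 30.1
0.9 [-0.1  6.   5.3] -3.7 30.3
1.0 [-0.5  5.7  4.7] -3.3 30.1
31.2583 [ 0.496155   -0.2610363   0.27188629] [ 0.49548586 -0.26108354  0.27142643]
```

```bash
python3 - <<'E'
from h import *
f0=np.load('f0.npy')
for th in np.arange(1.03,1.35,.02):
  ctrl.move_l(K(th),vel=.02); ctrl.sleep(.1); f=np.mean([ctrl.current_contact_force() for _ in range(5)],0)-f0
  t=f@tang(th); p=ctrl.current_tool_pos()
  print(round(th,2),f.round(1),round(t,1),round(ctrl.current_grip_width()*91,1),(p-K(th)).round(4))
  if t<-11: break
print(ctrl.current_t())
E
```

```text
1.03 [-2.5  5.7  5.2] -2.5 30.6 [0.0009 0.0001 0.0008]
1.05 [-1.3  7.   6.3] -4.2 30.2 [0.0008 0.     0.0007]
1.07 [-1.6  6.7  7.6] -5.1 30.2 [0.0008 0.     0.0007]
1.09 [-1.9  6.1  7. ] -4.6 30.4 [0.0007 0.     0.0007]
1.11 [-2.4  6.3  6.7] -4.2 30.6 [0.0007 0.0001 0.0007]
1.13 [-2.7  6.6  6.9] -4.3 30.8 [0.0007 0.0001 0.0007]
1.15 [-3.4  6.2  7.2] -4.2 30.3 [0.0007 0.0001 0.0007]
1.17 [-1.3  9.9 17.8] -14.5 30.3 [ 0.0015 -0.      0.0017]
34.5333
```

```bash
python3 - <<'E'
from h import *
f0=np.load('f0.npy')
for _ in range(3):
  ctrl.sleep(.4); print(((ctrl.current_contact_force()-f0)@tang(1.17)).round(1),ctrl.current_grasp_force(),ctrl.current_grip_width()*91)
print(ctrl.sign_off())
E
```

```text
-14.2 30.00278502702713 30.36468850763072
-15.4 30.00284492969513 30.059694619731747
-14.9 30.002809166908264 30.37458730912967
the job is handed in; nothing more can be done
None
```

The job is handed in, with no verdict returned: the top wall lies under the foot, the catch is flipped to the front, and the gripper holds the lever pulled to about 1.17 rad with a steady 14–15 N at the knob. I could not read the foot's force on the wall directly.

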